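Release the thin batteries from the desk dispenser

TASK

Two like battery dispensers stand on the desk, one loaded with two thin batteries and the other with two thick ones. With closed fingertips press down the paddle, at the near end of the rocking lever, of the one with the thin batteries, so that its gate lifts, and keep it down until both thin batteries have rolled into its tray; then let go so that the gate drops shut. Do not touch or lift the batteries or the gates, keep the other dispenser shut, and leave the other things on the desk where they are.

Things in the scene. Friction and masses are not known exactly. Their poses are not given: they have to be found in the camera images.
- thin_dispenser: dispenser loaded with the two thin batteries: white, 247 x 61 mm, fixed; origin under it; +x to its paddle end (towards the robot), -x to its tray end, z up. Sloping chute (x -45 to 77 mm, walls 42 mm high) down to an open tray (x -106 to -45 mm, walls 26 mm, floor 6 to 12 mm high). A steel rocking lever lies lengthwise above the chute, pivot at x 35, z 78 mm between ears 87 mm high
- thin_paddle (a point): centre of the top of the press paddle of the thin dispenser: black rubber pad, 30 mm lengthwise x 34 mm across, at the end of the lever towards the robot, about 100 mm above the desk, free above; at rest it slopes 10 degrees up to that end, fully pressed 16 degrees down. Press straight down
- thin_lever (a joint): rocking lever of the thin dispenser: 0 = gate shut, grows as the paddle is pressed down; stop at 0.46 rad, gate fully up, paddle about 37 mm lower. A spring returns it: about 2 N on the paddle to start, 4 to 5 N at the stop. The thin batteries pass from about 0.17 rad; hold it at or near the stop
- thin_gate (a point): middle of the lower edge of the gate plate of the thin dispenser, steel, 49 mm wide, 58 mm high, hanging from the end of the lever away from the paddle. Not to be touched by the robot
- thin_battery_a: one of the two thin batteries, 14.5 mm thick and 51 mm long, black with a steel band and nub at one end; origin at its centre; y is its long axis. Starts lying across the chute behind the gate of the thin dispenser, next to the gate
- thin_battery_b: one of the two thin batteries, 14.5 mm thick and 51 mm long, black with a steel band and nub at one end; origin at its centre; y is its long axis. Starts lying across the chute behind the gate of the thin dispenser, behind the first
- thick_dispenser: dispenser loaded with the two thick batteries: white, 247 x 61 mm, fixed; origin under it; +x to its paddle end (towards the robot), -x to its tray end, z up. Sloping chute (x -45 to 77 mm, walls 42 mm high) down to an open tray (x -106 to -45 mm, walls 26 mm, floor 6 to 12 mm high). A steel rocking lever lies lengthwise above the chute, pivot at x 35, z 78 mm between ears 87 mm high
- thick_paddle (a point): centre of the top of the press paddle of the thick dispenser: black rubber pad, 30 mm lengthwise x 34 mm across, at the end of the lever towards the robot, about 100 mm above the desk, free above; at rest it slopes 10 degrees up to that end, fully pressed 16 degrees down. Press straight down
- thick_lever (a joint): rocking lever of the thick dispenser: 0 = gate shut, grows as the paddle is pressed down; stop at 0.46 rad, gate fully up, paddle about 37 mm lower. A spring returns it: about 2 N on the paddle to start, 4 to 5 N at the stop. The thick batteries pass from about 0.32 rad; hold it at or near the stop
- thick_gate (a point): middle of the lower edge of the gate plate of the thick dispenser, steel, 49 mm wide, 58 mm high, hanging from the end of the lever away from the paddle. Not to be touched by the robot
- thick_battery_a: one of the two thick batteries, 26 mm thick and 51 mm long, black with a steel band and nub at one end; origin at its centre; y is its long axis. Starts lying across the chute behind the gate of the thick dispenser, next to the gate
- thick_battery_b: one of the two thick batteries, 26 mm thick and 51 mm long, black with a steel band and nub at one end; origin at its centre; y is its long axis. Starts lying across the chute behind the gate of the thick dispenser, behind the first
- stamp: rubber stamp with a knob handle, 30x46x56 mm, standing between the dispensers; loose, to be left where it is; origin under its centre
- eraser: block eraser, 19x38x12 mm, beyond the dispensers; loose, to be left where it is; origin under its centre
- blue_tape: roll of tape in a round case, 62x75x24 mm; loose, to be left where it is; origin under its centre
- binder_clip_0: binder clip, 25x18x36 mm; loose, to be left where it is; origin under its centre
- usb_stick: USB stick, 52x18x9 mm; loose, to be left where it is; origin under its centre
- sharpener: pencil sharpener, 15x25x13 mm; loose, to be left where it is; origin under its centre

How it is judged:
By the outcome, as a careful person would: the job done as asked, in the order asked, and still so for the second after the job is handed in, with the robot touching nothing.
It also fails if it takes over 32 s, if anything falls off the work surface, if the arm or the gripper's body presses on something with over 40 N, if the wrist force passes 120 N, or if a joint passes its speed limit or range.

ROBOT

A 6-joint arm with a two-finger parallel gripper is mounted at the origin on a cart in front of the work surface, level with it; the furniture and walls round the work are solid. World frame = base frame: x ahead of the robot, y to its left, z up, the work surface at z = 0. Lengths are in m, angles in degrees, forces in N, time in s.
With the tool pointing down it reaches from about 0.325 to 0.9 m from the base axis. Payload 6.1 kg.
Tool frame: the origin (TCP) lies midway between the tips of the shut fingers; the grasp point (between the pads) lies 19 mm behind it (env.tcp_to_grasp is the distance from the TCP to the grasp point, in m); z points along the fingers, y is the line along which they close (so a half turn about z gives the same grasp; the last joint's range is limited). The gripper opens to 85 mm and grips with 20 to 120 N. Pads are 22 mm wide; open, the fingers measure 114 mm over their backs; the gripper's body (76 mm by 85 mm) begins 54 mm behind the grasp point. The pads swing forward as they close: fully open they stand 13 mm farther back than shut.
Start: joints at [-74.605, 12.628, 87.462, -0, 79.91, -7.225], TCP at [0.24, -0.577, 0.231] pointing down, gripper open.
Joint ranges: [-170.65, 170.65], [-52.31, 119.04], [5.05, 147.46], [-71.25, 251.25], [11.57, 151.72], [-153.62, 153.62]. Speed limits (degrees/s): [147.25, 147.25, 172.46, 180, 180, 180].

INTERFACE

Orientations are given as a 3x3 rotation matrix whose columns are the frame's x, y, z axes.
In Python, from plant import env gives the robot as it stands. Calls block until the motion is done:
- env.movep(position, orientation): joint-space move of the TCP to a pose.
- env.move_linear(position, ori=None, vel=0.15, guard=None): straight line of the TCP; ori=None keeps the orientation; vel is the mean speed in m/s. With guard (N) it stops when the force on the tool has changed by that much, and returns True; else False.
- env.move_j(angles): joint-space move.
- env.move_gripper(opening): opening from 0.0 (shut) to 1.0 (fully open); the grip force is fixed at half the most; returns when the fingers have stopped.
- env.dwell(seconds).
- env.ik(position, orientation): joint angles nearest the present ones, or None.
- env.read_state(): the state.
- env.snapshot(name): name is "scene" or "top"; returns a dict with "img" (384x512x3 uint8, blue, green, red), "fx", "fy", "cx", "cy" (pixels), "extrinsics" (4x4, takes a point from world to camera coordinates). Camera axes: x right, y up, looking along -z (the intrinsics and any distortion apply to the point x, -y, -z); pixel columns grow to the right and rows downward; lengths in m; the calibration is good to about 2 mm. A picture is of the moment at which its call begins. There is no depth.
A pose or a line that the arm cannot do raises env.Unreachable and nothing moves.
- env.sign_off(): hands the job in; it is judged then, once.
The state is a dict: "time_s": time; "joint_pos": joint angles; "joint_velocities": joint speeds; "effort": joint torques, N m; "tcp_pos": TCP position; "ee_rot": TCP orientation; "force": force on the tool from outside, world axes, zero at the start; "ft_torque": the same for the moment, N m; "finger_gap": opening from 0.0 (shut) to 1.0 (fully open); "gripper_force": force on a finger pad.
Only numpy, scipy, OpenCV 4.12 (cv2) and the standard library are available. Lean on these libraries where they do the work, as an engineer would, in place of code of your own. Each camera call takes 0.05 s, during which the arm holds its last target. There are 200 camera calls.

## Working session

There is one attempt and no reset: what is moved stays moved. The work goes in short steps, each a Python script; the robot and the scene stay as the last script left them, time stands still between calls to the robot, and variables do not carry over. Pictures are saved under pics/ and viewed, at most 10 in all, crops included, and the job is handed in when it is done.

```bash
mkdir -p pics
python3 - <<'E'
from plant import env
import cv2,pickle
d={}
for n in("scene","top"):
    s=env.snapshot(n);d[n]=s;cv2.imwrite(f"pics/{n}0.png",s["img"])
    print(n,s["fx"],s["fy"],s["cx"],s["cy"],[k for k in s],s["extrinsics"].tolist() if hasattr(s["extrinsics"],"tolist") else s["extrinsics"])
pickle.dump(d,open("s0.pkl","wb"))
E
```

```text
scene 411.83495722015783 411.83495722015783 251.3104396073043 191.78758169029703 ['img', 'fx', 'fy', 'cx', 'cy', 'extrinsics'] [[0.8723525399833933, -0.4883998456807525, -0.0216017759348395, -0.5290710372494286], [0.3140903243150064, 0.5260547691136007, 0.7903250268494161, -0.24579741424994475], [-0.37463090389904563, -0.6962269533936856, 0.6123068799318939, -1.000440221643651], [0.0, 0.0, 0.0, 1.0]]
top 443.189916978178 443.189916978178 256.6485103104552 190.2151314258206 ['img', 'fx', 'fy', 'cx', 'cy', 'extrinsics'] [[-0.027289961235341425, -0.999568330907762, 0.010881629567519273, 0.0015559477355975712], [0.9925725198105242, -0.025804730006857207, 0.11888611704593602, -0.5808695396149638], [-0.11855400007068657, 0.014045204005081155, 0.9928482670134926, -1.2152013701112316], [0.0, 0.0, 0.0, 1.0]]
```

View pics/scene0.png

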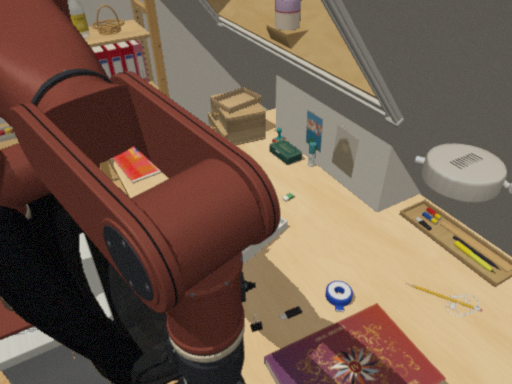

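View pics/top0.png

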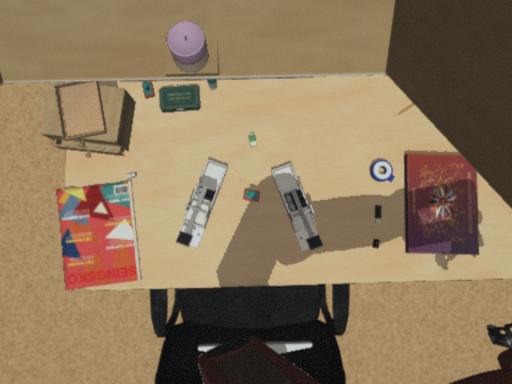

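The top view shows the two dispensers, with paddles near pixels (188,239) and (314,242). The arm hides them in the scene view, so I'll enlarge the top view.

Run:
```python
import cv2,pickle,numpy as np
im=pickle.load(open("s0.pkl","rb"))["top"]["img"]
a=cv2.resize(im[150:260,165:235],None,fx=5.4,fy=5.4,interpolation=cv2.INTER_CUBIC)
b=cv2.resize(im[150:260,260:330],None,fx=5.4,fy=5.4,interpolation=cv2.INTER_CUBIC)
b=np.clip(b.astype(float)*1.5,0,255).astype(np.uint8)
cv2.imwrite("pics/crop.png",np.hstack([a,b]))
```

```text
(no output)
```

View pics/crop.png

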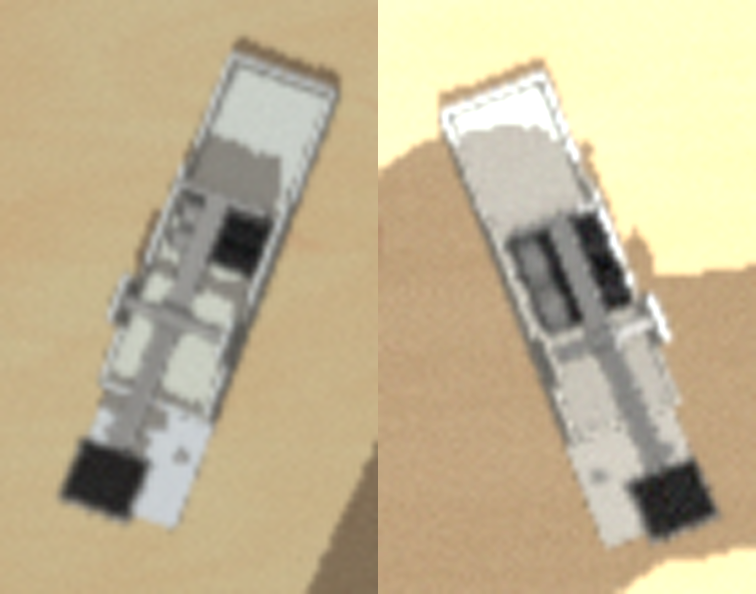

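The left dispenser is the thin one: its black battery stack is only about 11 px (28 mm) long along the chute, against about 18 px (50 mm) on the right. Its paddle centre is at crop (105,479). Next I'll compute the pose, close the gripper and hover over it.

```bash
cat > h.py <<'E'
import numpy as np,cv2,pickle
from plant import env
def world(s,u,v,z):
    E=np.array(s["extrinsics"]);R,t=E[:3,:3],E[:3,3]
    d=R.T@np.array([(u-s["cx"])/s["fx"],-(v-s["cy"])/s["fy"],-1]);c=-R.T@t
    return c+d*(z-c[2])/d[2]
E
python3 - <<'E'
from h import *
s=pickle.load(open("s0.pkl","rb"))["top"]
f=lambda x,y,z:world(s,165+(x+.5)/5.4-.5,150+(y+.5)/5.4-.5,z)
p=f(105,479,.1);q=f(180,312,.08)
far=(f(237,55,.026)+f(338,95,.026))/2
print(p,q,np.linalg.norm(p-q),far,np.linalg.norm((p-far)[:2]))
x=(p-far)[:2];x/=np.linalg.norm(x);print("yaw",np.degrees(np.arctan2(x[1],x[0])),np.degrees(np.arctan2(*(p-q)[1::-1])))
best=None
for sg in(1,-1):
    X=sg*np.r_[x,0];Z=np.array([0,0,-1.]);R=np.c_[X,np.cross(Z,X),Z]
    for h in(.2,.06):
        j=env.ik([p[0],p[1],h],R);print(sg,h,j)
    if j is not None and (best is None or abs(j[5])<best[0]):best=(abs(j[5]),R)
pickle.dump((p,x,best[1]),open("p.pkl","wb"))
env.move_gripper(0.0)
env.movep([p[0],p[1],.2],best[1])
print(env.read_state()["tcp_pos"],env.read_state()["time_s"],env.read_state()["force"])
ims=[]
for n in("scene","top"):
    im=env.snapshot(n)["img"];ims.append(im)
cv2.imwrite("pics/hover.png",np.hstack([cv2.resize(ims[0],(400,300)),cv2.resize(ims[1][140:260,140:300],(400,300),interpolation=cv2.INTER_CUBIC)]))
E
```

```text
[0.45043126 0.18159126 0.1       ] [0.53276773 0.14653653 0.08      ] 0.09169585269984931 [0.66154132 0.09476749 0.026     ] 0.2282670130168847
yaw 157.6439802171623 156.93813250336356
1 0.2 [ 1.26429719e+01 -5.32284724e+00  1.09729921e+02 -2.54444375e-14
  7.55929263e+01 -5.50010083e+01]
1 0.06 [ 1.26429719e+01  5.14045081e+00  1.15878023e+02 -2.54444375e-14
  5.89815267e+01 -5.50010083e+01]
-1 0.2 [ 1.26429719e+01 -5.32284724e+00  1.09729921e+02 -2.54444375e-14
  7.55929263e+01  1.24998992e+02]
-1 0.06 [ 1.26429719e+01  5.14045081e+00  1.15878023e+02 -2.54444375e-14
  5.89815267e+01  1.24998992e+02]
[0.45082484 0.18100002 0.20005451] 3.6417 [ 0.70630444  0.17743377 -0.46367407]
```

View pics/hover.png

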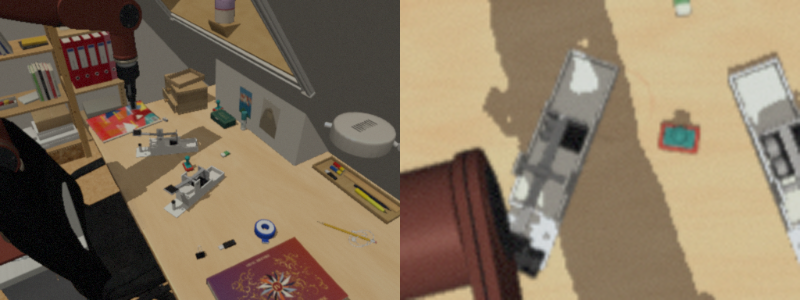

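The tool is over the left paddle, and the geometry fits (paddle about 122 mm from the origin). Pressing down now with a force guard.

Run:
```python
from h import *
p,x,R=pickle.load(open("p.pkl","rb"))
env.move_linear([p[0],p[1],.122],vel=.1)
f0=np.array(env.read_state()["force"])
for z in(.1,.09,.08,.074,.071,.069,.067,.065,.063,.061,.059):
    g=env.move_linear([p[0],p[1],z],vel=.04,guard=8)
    s=env.read_state();F=np.array(s["force"])-f0
    print(z,g,np.round(s["tcp_pos"],4),np.round(F,2),round(s["time_s"],2))
    if g or F[2]>7:break
env.dwell(1.0)
ims=[env.snapshot(n)["img"] for n in("scene","top")]
cv2.imwrite("pics/press.png",np.hstack([cv2.resize(ims[0][140:230,150:270],(400,300),interpolation=cv2.INTER_CUBIC),cv2.resize(ims[1][140:260,140:300],(400,300),interpolation=cv2.INTER_CUBIC)]))
```

```text
0.1 False [0.4504 0.1815 0.0999] [0.74 0.06 0.64] 5.38
0.09 False [0.4502 0.1815 0.0896] [1.66 0.5  0.59] 5.78
0.08 False [0.4506 0.1817 0.0801] [-0.13  2.19  3.88] 6.17
0.074 False [0.4507 0.1817 0.0741] [1.41 1.36 3.68] 6.47
0.071 False [0.4507 0.1816 0.0711] [0.   0.43 3.88] 6.72
0.069 False [0.4508 0.1815 0.0692] [1.56 0.34 4.27] 6.97
0.067 False [0.4507 0.1815 0.0671] [ 2.92 -0.12  5.06] 7.22
0.065 False [0.4506 0.1816 0.0651] [3.11 0.67 4.62] 7.47
0.063 False [0.4504 0.1816 0.063 ] [ 2.22 -0.27  5.72] 7.72
0.061 False [0.4508 0.1816 0.062 ] [ 0.12 -1.74 12.34] 7.97
```

View pics/press.png

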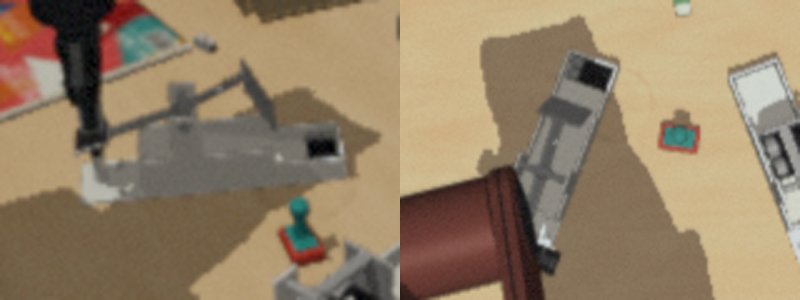

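The lever is at its stop with the gate up. The black stack now lies at the tray's far end (right panel, about (592,72)), still two batteries deep. Releasing.

Run:
```python
from h import *
p,x,R=pickle.load(open("p.pkl","rb"))
env.dwell(1.0)
env.move_linear([p[0],p[1],.115],vel=.05)
env.move_linear([p[0],p[1],.23],vel=.1)
q=list(env.read_state()["joint_pos"]);q[0]+=35;env.move_j(q)
env.dwell(.5)
s=env.read_state();print(s["tcp_pos"],s["force"],s["time_s"])
ims=[env.snapshot(n)["img"] for n in("scene","top")]
cv2.imwrite("pics/end.png",np.hstack([cv2.resize(ims[0][140:230,150:270],(400,300),interpolation=cv2.INTER_CUBIC),cv2.resize(ims[1][140:260,140:300],(400,300),interpolation=cv2.INTER_CUBIC)]))
```

```text
[0.26476598 0.40656624 0.22912781] [0.05323981 0.03002125 0.07935718] 14.2333
```

View pics/end.png

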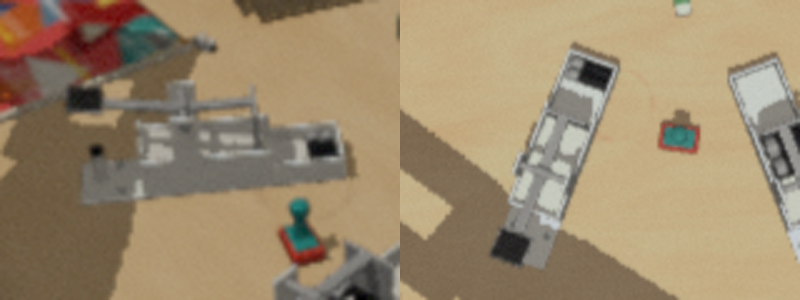

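Both batteries are in the tray (about (595,73)), the chute is empty, the gate is shut and the paddle is back up. The stamp and the other dispenser look unchanged.

```bash
python3 -c "
from plant import env
print(env.sign_off())"
```

```text
the job is handed in; nothing more can be done
None
```

Done: both thin batteries rolled into the thin dispenser's tray and its gate dropped shut, the thick dispenser stayed shut, and I handed the job in about 14 s into the 32 s limit.

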